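Return reagent bottles to their coded spill dishes

TASK

Put the four reagent bottles away in their coded spill dishes: the colour of a dish's floor (white or brown) tells the colour of the bottle that belongs there, and the colour of its rim tells the colour of that bottle's cap. Set each bottle down gently so that it stands upright on the floor of its own dish, inside the rim; do not tip a bottle over, and leave the marker pen lying where it is.

Things in the scene. Friction and masses are not known exactly. Their poses are not given: they have to be found in the camera images.
- mid_white_blue (a point): white plastic bottle with a blue cap: round, upright, 62 mm in diameter, 125 mm high, loose. The point is on its axis half-way up (62.5 mm above its underside); z points up along its axis. Its body is straight-sided from 6 mm to 78 mm above its underside, tapers above that to the cap, and can be gripped from any side.
- mid_white_red (a point): white plastic bottle with a red cap: round, upright, 56 mm in diameter, 105 mm high, loose. The point is on its axis half-way up (52.5 mm above its underside); z points up along its axis. Its body is straight-sided from 6 mm to 75 mm above its underside, tapers above that to the cap, and can be gripped from any side.
- mid_white_cream (a point): white plastic bottle with a cream cap: round, upright, 42 mm in diameter, 75 mm high, loose. The point is on its axis half-way up (37.5 mm above its underside); z points up along its axis. Its body is straight-sided from 6 mm to 55 mm above its underside, tapers above that to the cap, and can be gripped from any side.
- mid_brown_red (a point): brown bottle with a red cap: round, upright, 48 mm in diameter, 90 mm high, loose. The point is on its axis half-way up (45 mm above its underside); z points up along its axis. Its body is straight-sided from 6 mm to 47 mm above its underside, tapers above that to the cap, and can be gripped from any side.
- dish_white_blue: round spill dish with a white floor and a blue rim, fixed to the bench; for the white plastic bottle with a blue cap. Origin: centre of its underside, on the bench; z up. Outer diameter 102 mm; its flat floor is 4 mm above the bench and 84 mm across inside the rim, which is 5 mm thick with its top 14 mm above the bench.
- dish_white_red: round spill dish with a white floor and a red rim, fixed to the bench; for the white plastic bottle with a red cap. Origin: centre of its underside, on the bench; z up. Outer diameter 96 mm; its flat floor is 4 mm above the bench and 78 mm across inside the rim, which is 5 mm thick with its top 14 mm above the bench.
- dish_white_cream: round spill dish with a white floor and a cream (pale tan) rim, fixed to the bench; for the white plastic bottle with a cream cap. Origin: centre of its underside, on the bench; z up. Outer diameter 82 mm; its flat floor is 4 mm above the bench and 64 mm across inside the rim, which is 5 mm thick with its top 14 mm above the bench.
- dish_brown_red: round spill dish with a brown floor and a red rim, fixed to the bench; for the brown bottle with a red cap. Origin: centre of its underside, on the bench; z up. Outer diameter 88 mm; its flat floor is 4 mm above the bench and 70 mm across inside the rim, which is 5 mm thick with its top 14 mm above the bench.
- marker_pen: loose felt marker with a blue cap lying on the bench, 122 mm long (along its y axis), 14 mm wide, 15 mm high; origin under its centre. A bystander, to be left where it lies.
- spectro: spectrophotometer, a tall grey instrument with a screen, fixed at the back of the bench in the middle; origin under its centre. It reaches up to 0.14 m towards the robot from the origin and 0.12 m to either side and is about 0.33 m high: go round it. The bottles and dishes stand in front of it and on both sides of it.
Things that resemble listed ones, but are neither listed nor needed, are in the scene too. Leave any purple look-alike of the part that bears mid_brown_red alone.

How it is judged:
At the end, for the whole second after the job is handed in: Each of the four bottles stands upright (within 0.08 rad) on the floor of its own dish, inside the rim (axes within 15 mm, height within 3 mm of standing on the floor), released and at rest (horizontal distance between mid_white_blue and dish_white_blue below 0.015 m and height (world z) of mid_white_blue between 0.0635 and 0.0695 m and angle between each of mid_white_blue, mid_white_red, mid_white_cream, mid_brown_red's own z axis and vertical below 0.08 rad and linear speed of each of bottle_white_blue, bottle_white_red, bottle_white_cream, bottle_brown_red below 0.02 m/s and angular speed of each of bottle_white_blue, bottle_white_red, bottle_white_cream, bottle_brown_red below 0.2 rad/s and horizontal distance between mid_white_red and dish_white_red below 0.015 m and height (world z) of mid_white_red between 0.0535 and 0.0595 m and horizontal distance between mid_white_cream and dish_white_cream below 0.015 m and height (world z) of mid_white_cream between 0.0385 and 0.0445 m and horizontal distance between mid_brown_red and dish_brown_red below 0.015 m and height (world z) of mid_brown_red between 0.046 and 0.052 m); the robot touches nothing.
It fails at once if a bottle is tipped over (angle between any of mid_white_blue, mid_white_red, mid_white_cream, mid_brown_red's own z axis and vertical above 0.7 rad).
It fails at once if a bottle is dropped into its dish from a height (let go and falling faster than 0.3 m/s while still over 15 mm above the floor of its dish) ((horizontal distance between mid_white_blue and dish_white_blue below 0.06 m and height (world z) of mid_white_blue above 0.0815 m and contact force between bottle_white_blue and the fingers below 0.05 N and linear speed of bottle_white_blue above 0.3 m/s) or (horizontal distance between mid_white_red and dish_white_red below 0.06 m and height (world z) of mid_white_red above 0.0715 m and contact force between bottle_white_red and the fingers below 0.05 N and linear speed of bottle_white_red above 0.3 m/s) or (horizontal distance between mid_white_cream and dish_white_cream below 0.06 m and height (world z) of mid_white_cream above 0.0565 m and contact force between bottle_white_cream and the fingers below 0.05 N and linear speed of bottle_white_cream above 0.3 m/s) or (horizontal distance between mid_brown_red and dish_brown_red below 0.06 m and height (world z) of mid_brown_red above 0.064 m and contact force between bottle_brown_red and the fingers below 0.05 N and linear speed of bottle_brown_red above 0.3 m/s)).
It fails at once if the marker pen is pushed away (distance of marker_pen from where it was at the start of the episode above 0.03 m).
It also fails if it takes over 128 s, if anything falls off the work surface, if the arm or the gripper's body presses on something with over 40 N, if the wrist force passes 120 N, or if a joint passes its speed limit or range.

ROBOT

A 6-joint arm with a two-finger parallel gripper is mounted at the origin on a cart in front of the work surface, level with it; the furniture and walls round the work are solid. World frame = base frame: x ahead of the robot, y to its left, z up, the work surface at z = 0. Lengths are in m, angles in rad, forces in N, time in s.
With the tool pointing down it reaches from about 0.3 to 0.875 m from the base axis. Payload 4.2 kg.
Tool frame: the origin (TCP) lies midway between the tips of the shut fingers; the grasp point (between the pads) lies 19 mm behind it (bot.pinch_z is the distance from the TCP to the grasp point, in m); z points along the fingers, y is the line along which they close (so a half turn about z gives the same grasp; the last joint's range is limited). The gripper opens to 85 mm and grips with 20 to 120 N. Pads are 22 mm wide; open, the fingers measure 114 mm over their backs; the gripper's body (76 mm by 85 mm) begins 54 mm behind the grasp point. The pads swing forward as they close: fully open they stand 13 mm farther back than shut.
Start: joints at [-1.333, 0.32, 1.565, -0, 1.257, -0.02], TCP at [0.147, -0.556, 0.193] pointing down, gripper open.
Joint ranges: [-3.11, 3.11], [-0.84, 2.01], [0.21, 2.61], [-1.34, 4.49], [0.05, 2.63], [-2.56, 2.56]. Speed limits (rad/s): [2.57, 2.57, 3.14, 3.14, 3.14, 3.14].

INTERFACE

Orientations are given as a rotation vector (axis times angle).
In Python, from bench import bot, viewer, workorder gives the robot as it stands. The module is installed in compiled form; this text tells all that it offers.
- The arm moves only by the tool apply_moves, never from a script. Its argument "increments" is a list of rows, each an object of numbers: "dx", "dy", "dz": the shift along the tool's x, y, z in m; "twist": the turn about the tool's z in rad; "grip": the opening, from 0 (shut) to 1 (fully open). In form: [{"dx": .., "dy": .., "dz": .., "twist": .., "grip": ..}, ...]. A call has 1 to 10 rows; each row is the pose to reach, as a shift and turn from the pose commanded when the call began, along the tool's axes at that moment; what a row does not reach only later rows make up. A row lasts 1/12 s, in which the tool goes at most 41.7 mm and 7.16 degrees, less where a joint would pass 70% of its speed; a pose out of reach is approached as far as the arm can. A call with a gripper value outside its range is refused whole. The fingers move at their own pace and stop on an object; the grip force is fixed at half the most. Time passes only in rows, so rows that repeat a pose let the fingers close. It gives the time, the measured TCP pose, the force, the opening and the grip force at its end, in the units of the state.
- bot.get_state(): the state, without advancing time (a new reading comes with each control period).
- viewer.capture(name): name is "side" or "top"; returns a dict with "img" (384x512x3 uint8, blue, green, red), "camera_matrix" (3x3 intrinsics, pixels), "position" and "orientation" of the camera in the world. Camera axes: x right, y down, z forward; pixel columns grow to the right and rows downward; lengths in m; the calibration is good to about 2 mm. A picture is of the moment at which its call begins. There is no depth.
- workorder.finish_job(): hands the job in; it is judged then, once.
The state is a dict: "time": time; "joint_pos": joint angles; "joint_vel": joint speeds; "tau": joint torques, N m; "tcp_pos": TCP position; "ee_rot": TCP orientation; "ft_force": force on the tool from outside, world axes, zero at the start; "torque": the same for the moment, N m; "width": finger opening in m; "grasp_force": force on a finger pad.
Only numpy, scipy, OpenCV 4.12 (cv2) and the standard library are available. Lean on these libraries where they do the work, as an engineer would, in place of code of your own. Each camera call takes 0.05 s, during which the arm holds its last target. There are 200 camera calls.

## Working session

There is one attempt and no reset: what is moved stays moved. The work goes in short steps, Python scripts to look and compute and a tool call to move; the robot and the scene stay as the last step left them, time stands still between calls to the robot, and variables do not carry over. Pictures are saved under pics/ and viewed, at most 14 in all, crops included, and the job is handed in when it is done.

Besides the shell and the picture viewer there is one more tool, called after "Request:" by a JSON object that holds its "api" and its "payload", one argument or row to a line. apply_moves: Moves the arm, as the interface text tells. Its arguments: {"type":"object","properties":{"increments":{"type":"array"}},"required":["increments"]}

```bash
mkdir -p pics; cat > h.py <<'E'
import numpy as np, cv2
from scipy.spatial.transform import Rotation as R
from bench import bot, viewer, workorder
def cap(n,f=None):
    c=viewer.capture(n)
    if f: cv2.imwrite('pics/'+f,c['img'])
    return c
def ray(c,u,v):
    o=np.array(c['orientation'],float)
    M=R.from_rotvec(o).as_matrix() if o.shape==(3,) else (R.from_quat(o).as_matrix() if o.shape==(4,) else o)
    d=M@np.linalg.inv(c['camera_matrix'])@np.array([u,v,1.]); return np.array(c['position']),d
def onplane(c,u,v,z):
    p,d=ray(c,u,v); return p+d*(z-p[2])/d[2]
E
python3 - <<'E'
from h import *
for n in('top','side'):
    c=cap(n,n+'0.png'); print(n,c['camera_matrix'],c['position'],c['orientation'])
    cv2.imwrite(f'pics/{n}0b.png',cv2.resize(c['img'],(800,600),interpolation=cv2.INTER_CUBIC))
print(bot.get_state(),bot.pinch_z)
E
```

```text
top [[438.76342536   0.         254.46099848]
 [  0.         438.76342536 190.95230215]
 [  0.           0.           1.        ]] [0.33277511 0.12585695 1.66424872] [-2.116692    2.16129758 -0.15310506]
side [[433.29854495   0.         254.17749453]
 [  0.         433.29854495 193.4639129 ]
 [  0.           0.           1.        ]] [-0.02092225  1.10313604  1.10115523] [-0.7536859   2.57496984 -1.15416729]
{'time': 0.1, 'joint_pos': array([-1.33299483e+00,  3.20265412e-01,  1.56554082e+00,  1.10921958e-06,
        1.25741382e+00, -2.00216252e-02]), 'joint_vel': array([ 9.39553863e-04, -1.99770516e-05, -2.99241161e-03,  5.06191512e-04,
        2.87717196e-03,  4.45593704e-04]), 'tau': array([ 5.55598626e-05, -4.16408086e+01, -2.34704071e+01,  8.93469132e-05,
        4.87346988e-03, -2.00400098e-05]), 'tcp_pos': array([ 0.14648659, -0.555528  ,  0.19185118]), 'ee_rot': array([-3.11392060e+00, -4.03658327e-01,  2.76017081e-04]), 'ft_force': array([ 0.18424104, -0.06129742, -1.16287041]), 'torque': array([ 0.03088396,  0.00574935, -0.00306138]), 'grasp_force': 0.0, 'width': 0.08561451263284861} 0.0187
```

View pics/top0b.png

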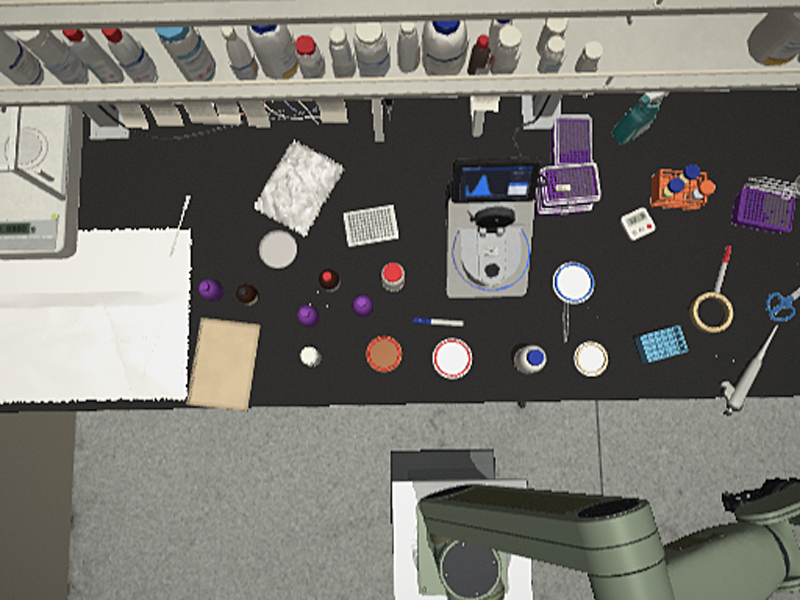

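View pics/side0b.png

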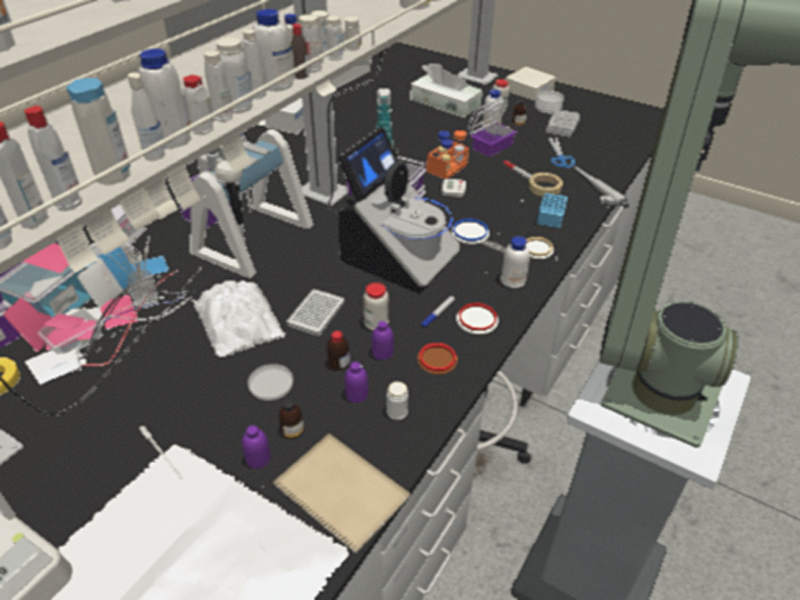

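Top view (800x600 pixels) shows:
- **Bottles:** white/blue (530,357), white/red (392,276), white/cream (310,355), brown/red (329,278).
- **Dishes:** brown/red (384,353), white/red (452,358), white/blue (573,283), white/cream (590,358).
- **Look-alikes:** a brown bottle with a dark cap (246,293), purple bottles (210,289), (307,315), (362,305), and a tape ring (712,312).
- **Pen:** (438,322).

The brown bottle at (329,278) fits because its cap is red. The one at (246,293) has a dark cap. I'll confirm this in a crop and measure.

```bash
cat > m.py <<'E'
from h import *
c=cap('top'); s=cap('side')
def near(c,mask,u,v,r):
    m=np.zeros_like(mask); cv2.circle(m,(int(u),int(v)),r,255,-1); return mask&m
def comp(c,u,v,r,f):
    hsv=cv2.cvtColor(c['img'],cv2.COLOR_BGR2HSV); mk=near(c,f(hsv),u,v,r)
    n,l,st,ce=cv2.connectedComponentsWithStats(mk); 
    i=1+np.argmax(st[1:,4]); return ce[i],st[i,4],st[i],(l==i)
red=lambda h:(((h[...,0]<6)|(h[...,0]>174))&(h[...,1]>150)&(h[...,2]>100)).astype(np.uint8)*255
blue=lambda h:((h[...,0]>100)&(h[...,0]<125)&(h[...,1]>120)&(h[...,2]>60)).astype(np.uint8)*255
nb=lambda h:(h[...,2]>75).astype(np.uint8)*255
bright=lambda h:(h[...,2]>170).astype(np.uint8)*255
k=1.5625
for n,u,v,us,vs,f,z in [('WB',535,356,518,243,blue,.125),('WR',392,272,376,291,red,.105),('BR',328,276,337,337,red,.09)]:
    a=comp(c,u/k,v/k,12,f); b=comp(s,us/k,vs/k,13,f)
    P=onplane(c,*a[0],z); Q=onplane(s,*b[0],z-.007)
    p1,d1=ray(c,*a[0]);p2,d2=ray(s,*b[0])
    t=np.linalg.lstsq(np.c_[d1,-d2],p2-p1,rcond=None)[0]
    print(n,a[0],a[1],b[0],b[1],P.round(4),Q.round(4),'tri',((p1+d1*t[0]+p2+d2*t[1])/2).round(4))
for n,u,v,r in [('dBR',384,353,15),('dWR',452,358,16),('dWB',573,283,17),('dWC',590,358,15)]:
    a=comp(c,u/k,v/k,r,nb)
    cn=max(cv2.findContours(a[3].astype(np.uint8),0,1)[0],key=cv2.contourArea); e=cv2.fitEllipse(cv2.convexHull(cn))
    P=onplane(c,*e[0],.012); print(n,e,P.round(4),'dia mm',np.array(e[1])/438.8*1650)
for n,u,v,us,vs,rr in [('cream',309,355,397,400,12)]:
    a=comp(c,u/k,v/k,rr,nb); P=onplane(c,*a[0],.065); b=comp(s,397/k,387/k,8,nb);Q=onplane(s,*b[0],.07)
    print(n,a[0],a[2],P.round(4),b[0],Q.round(4))
cr=c['img'][155:250,125:255]; cr2=s['img'][170:300,150:290]
cr=cv2.resize(cr,(400,292),interpolation=2); cr2=cv2.resize(cr2,(400,371),interpolation=2)
cv2.imwrite('pics/crop.png',np.hstack([cv2.copyMakeBorder(cr,0,371-292,0,0,0),cr2]))
cm=cap('top')['img'][120:260,240:400]
E
python3 m.py
```

```text
WB [342.35443038 228.46835443] 79 [331.31034483 155.01724138] 58 [ 0.4279 -0.1685  0.125 ] [ 0.4325 -0.1707  0.118 ] tri [ 0.4299 -0.1688  0.1199]
WR [250.96190476 174.00952381] 105 [240.         185.06741573] 89 [0.6325 0.1477 0.105 ] [0.6385 0.1429 0.098 ] tri [0.6337 0.1481 0.1037]
BR [208.82142857 176.39285714] 28 [215.2 215. ] 40 [0.6299 0.3019 0.09  ] [0.6326 0.3005 0.083 ] tri [0.6309 0.3025 0.0855]
dBR ((245.37002563476562, 226.1331024169922), (23.020822525024414, 23.785226821899414), 172.82022094726562) [0.4512 0.1738 0.012 ] dia mm [86.56416856 89.43852383]
dWR ((289.1141052246094, 229.0664825439453), (25.568359375, 26.40459442138672), 178.87701416015625) [0.4368 0.0096 0.012 ] dia mm [96.14355736 99.28801457]
dWB ((366.401611328125, 181.7198944091797), (26.491920471191406, 30.486738204956055), 6.299326419830322) [ 0.6108 -0.2905  0.012 ] dia mm [ 99.61638281 114.63791713]
dWC ((377.81585693359375, 229.27345275878906), (21.814189910888672, 22.886852264404297), 156.98963928222656) [ 0.4291 -0.3226  0.012 ] dia mm [82.02692195 86.06040619]
cream [198.29850746 227.85074627] [192 222  14  13 134] [0.4448 0.3439 0.065 ] [253.96296296 248.93333333] [0.4504 0.3461 0.07  ]
```

View pics/crop.png

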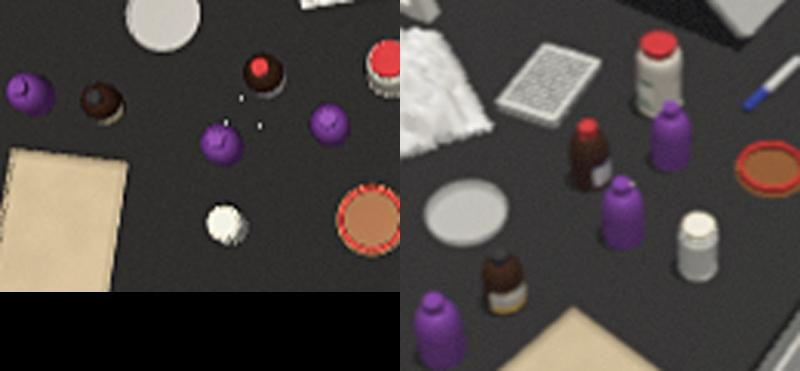

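The crop confirms it: the bottle with the red cap on a brown body is at top (329,278). The other brown bottle has a black cap, and the purple ones are look-alikes. Next I refine the blue dish and the cream bottle, and cross-check the rest with the side view.

```bash
cat >> m.py <<'E'
print('----')
def ell(c,u,v,r,f,z):
    a=comp(c,u,v,r,f); m=cv2.morphologyEx(a[3].astype(np.uint8),cv2.MORPH_OPEN,np.ones((3,3)))
    cn=max(cv2.findContours(m,0,1)[0],key=cv2.contourArea)
    e=cv2.fitEllipse(cv2.convexHull(cn)); return onplane(c,*e[0],z).round(4),np.round(e[1],1)
wh=lambda h:((h[...,2]>150)&(h[...,1]<60)).astype(np.uint8)*255
rb=lambda h:(nb(h)&(h[...,1]>60).astype(np.uint8)*255)
br=lambda h:((h[...,2]>90)&(h[...,0]<20)&(h[...,1]>60)).astype(np.uint8)*255
for n,t,sd,f,r in [('dWB floor',(573,283),(470,231),wh,14),('dWC floor',(590,358),(539,248),wh,12),('dWR floor',(452,358),(478,318),wh,14),('dBR all',(384,353),(438,358),br,15)]:
    z=.012 if 'all' in n else .005
    print(n,*ell(c,t[0]/k,t[1]/k,r,f,z),*ell(s,sd[0]/k,sd[1]/k,r+2,f,z))
print('cream body side',comp(s,397/k,400/k,16,nb)[2])
pu=lambda h:((h[...,0]>125)&(h[...,0]<160)&(h[...,1]>80)).astype(np.uint8)*255
for t in[(210,289),(307,315),(362,305)]:
    print('purple',onplane(c,*comp(c,t[0]/k,t[1]/k,12,pu)[0],.04).round(3))
print('pen',onplane(c,438/k,322/k,.01),'spectro front',onplane(c,448/k,297/k,.1),onplane(c,527/k,297/k,.1))
a=c['img'][205:250,175:235]; b=s['img'][225:280,230:285]
cv2.imwrite('pics/cr2.png',np.hstack([cv2.resize(a,(400,300),interpolation=0),cv2.resize(b,(300,300),interpolation=0)]))
E
python3 m.py | sed '1,/----/d'
```

```text
dWB floor [ 0.6174 -0.2943  0.005 ] [20.6 21.9] [ 0.6208 -0.2995  0.005 ] [10.1 19.2]
dWC floor [ 0.4299 -0.3252  0.005 ] [16.2 17.1] [ 0.437  -0.3057  0.005 ] [13.1 20.7]
dWR floor [0.4377 0.0089 0.005 ] [19.9 20.7] [0.4418 0.0033 0.005 ] [12.7 20.1]
dBR all [0.4513 0.1744 0.012 ] [22.7 23.5] [0.4513 0.1784 0.012 ] [20.8 25.6]
cream body side [247 243  15  26 330]
purple [0.612 0.588 0.04 ]
purple [0.544 0.354 0.04 ]
purple [0.565 0.222 0.04 ]
pen [0.52459956 0.04001642 0.01      ] spectro front [0.57168661 0.01995177 0.1       ] [ 0.56775421 -0.16193548  0.1       ]
```

View pics/cr2.png

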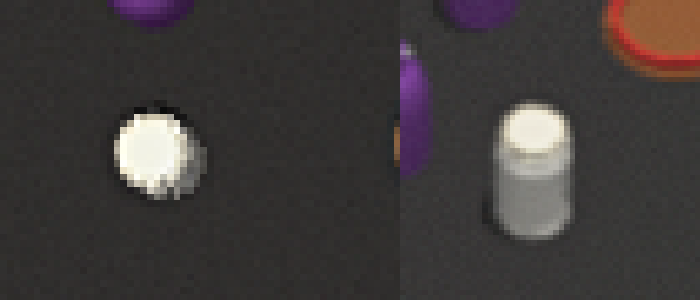

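Request:
{"api": "apply_moves", "payload": {
  "increments": [
    {"dz":-0.03,"twist":0.1},
    {"dz":-0.06,"twist":0.2},
    {"dz":-0.09,"twist":0.257},
    {"dz":-0.09,"twist":0.257},
    {"dz":-0.09,"twist":0.257}
  ]
}}

```text
$.increments[0]: bad value
```

The cream bottle's cap sits at about (197.5,227.5) in the top view and (254,248.5) in the side view, which puts the bottle near (0.446, 0.346).

Request:
{"api": "apply_moves", "payload": {
  "increments": [
    {"dx":0,"dy":0,"dz":-0.03,"twist":0.1,"grip":1},
    {"dx":0,"dy":0,"dz":-0.06,"twist":0.2,"grip":1},
    {"dx":0,"dy":0,"dz":-0.09,"twist":0.257,"grip":1},
    {"dx":0,"dy":0,"dz":-0.09,"twist":0.257,"grip":1},
    {"dx":0,"dy":0,"dz":-0.09,"twist":0.257,"grip":1}
  ]
}}

```text
time: 0.82
tcp_pos: [0.1468, -0.5569, 0.2846]
ee_rot: [3.137, 0.002, 0.002]
ft_force: [-0.3, 0.0, -0.5]
width: 0.0858
grasp_force: 0.0
```

Request:
{"api": "apply_moves", "payload": {
  "increments": [
    {"dx":0.02,"dy":-0.03,"dz":0,"twist":0,"grip":1},
    {"dx":0.045,"dy":-0.06,"dz":0,"twist":0,"grip":1},
    {"dx":0.07,"dy":-0.09,"dz":0,"twist":0,"grip":1},
    {"dx":0.095,"dy":-0.12,"dz":0,"twist":0,"grip":1},
    {"dx":0.12,"dy":-0.15,"dz":0,"twist":0,"grip":1},
    {"dx":0.14,"dy":-0.18,"dz":0,"twist":0,"grip":1},
    {"dx":0.16,"dy":-0.21,"dz":0,"twist":0,"grip":1},
    {"dx":0.18,"dy":-0.24,"dz":0,"twist":0,"grip":1},
    {"dx":0.2,"dy":-0.27,"dz":0,"twist":0,"grip":1},
    {"dx":0.22,"dy":-0.3,"dz":0,"twist":0,"grip":1}
  ]
}}

```text
time: 1.65
tcp_pos: [0.3663, -0.2537, 0.2811]
ee_rot: [-3.14, -0.002, 0.003]
ft_force: [0.2, -0.2, 0.0]
width: 0.0851
grasp_force: 0.0
```

Request:
{"api": "apply_moves", "payload": {
  "increments": [
    {"dx":0.02,"dy":-0.03,"dz":0,"twist":0,"grip":1},
    {"dx":0.04,"dy":-0.06,"dz":0,"twist":0,"grip":1},
    {"dx":0.063,"dy":-0.088,"dz":0,"twist":0,"grip":1},
    {"dx":0.063,"dy":-0.088,"dz":0,"twist":0,"grip":1},
    {"dx":0.063,"dy":-0.088,"dz":0,"twist":0,"grip":1},
    {"dx":0.063,"dy":-0.088,"dz":0,"twist":0,"grip":1}
  ]
}}

```text
time: 2.15
tcp_pos: [0.4285, -0.1678, 0.2815]
ee_rot: [-3.141, -0.002, 0.004]
ft_force: [0.0, 0.0, 0.2]
width: 0.0857
grasp_force: 0.0
```

```bash
python3 - <<'E'
from h import *
c=cap('side'); cv2.imwrite('pics/s1.png',cv2.resize(c['img'][60:280,200:460],None,fx=3,fy=2.7,interpolation=2)[:, :800]); print(bot.get_state()['joint_pos'])
E
```

```text
[-3.98870633e-01  8.96819623e-02  1.64014915e+00 -7.15139248e-04
  1.41356362e+00  1.17177747e+00]
```

View pics/s1.png

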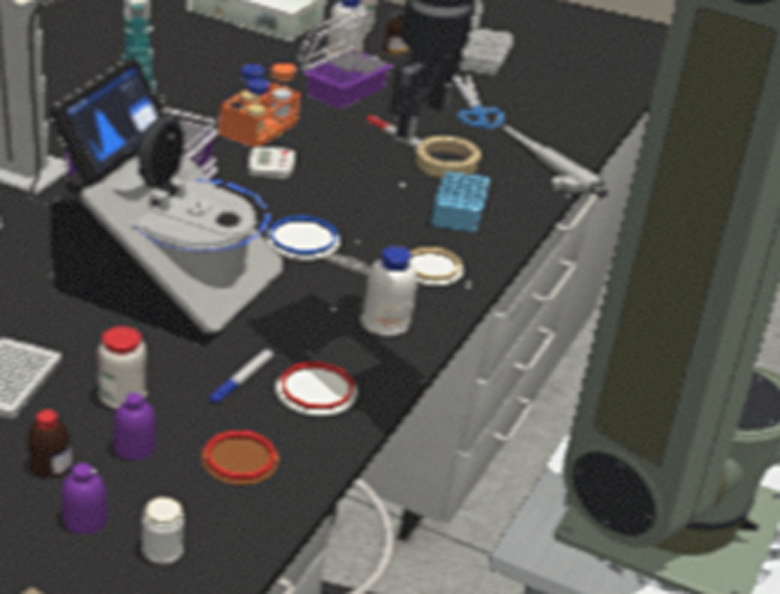

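The side view shows the open gripper directly above the white/blue bottle: fingers at crop (410,90), cap at (397,258). The tool descends next.

Request:
{"api": "apply_moves", "payload": {
  "increments": [
    {"dx":0,"dy":0,"dz":0.025,"twist":0,"grip":1},
    {"dx":0,"dy":0,"dz":0.05,"twist":0,"grip":1},
    {"dx":0,"dy":0,"dz":0.075,"twist":0,"grip":1},
    {"dx":0,"dy":0,"dz":0.1,"twist":0,"grip":1},
    {"dx":0,"dy":0,"dz":0.125,"twist":0,"grip":1},
    {"dx":0,"dy":0,"dz":0.145,"twist":0,"grip":1},
    {"dx":0,"dy":0,"dz":0.165,"twist":0,"grip":1},
    {"dx":0,"dy":0,"dz":0.18,"twist":0,"grip":1},
    {"dx":0,"dy":0,"dz":0.19,"twist":0,"grip":1},
    {"dx":0,"dy":0,"dz":0.195,"twist":0,"grip":1}
  ]
}}

```text
time: 3.03
tcp_pos: [0.4273, -0.1687, 0.086]
ee_rot: [-3.141, 0.003, 0.005]
ft_force: [0.4, -0.0, 0.3]
width: 0.0854
grasp_force: 0.0
```

```bash
python3 - <<'E'
from h import *
c=cap('side'); t=cap('top'); cv2.imwrite('pics/s2.png',np.hstack([cv2.resize(c['img'][110:190,290:370],(400,400),interpolation=2),cv2.resize(t['img'][180:260,300:380],(400,400),interpolation=2)])); print(bot.get_state()['tcp_pos'],bot.get_state()['ft_force'])
E
```

```text
[ 0.42809695 -0.16855901  0.08690211] [ 1.11793408 -0.10939657  0.9199006 ]
```

View pics/s2.png

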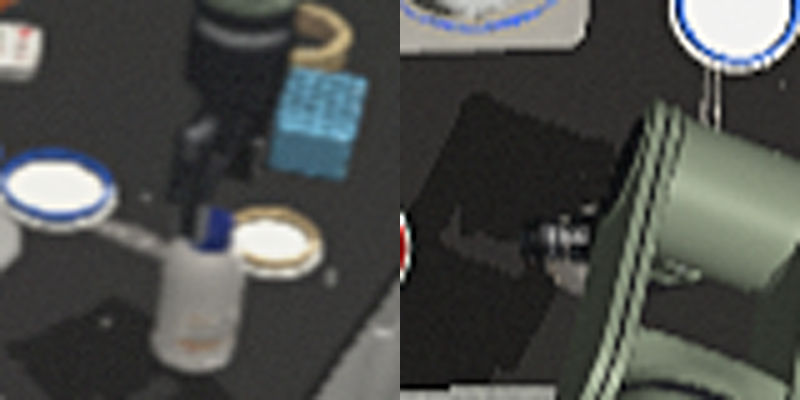

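The near finger sits at crop (192,190) and the cap at (218,230). That matches the expected offset for a gripper centred on the bottle, so I continue down and close.

Request:
{"api": "apply_moves", "payload": {
  "increments": [
    {"dx":0.001,"dy":0,"dz":0.01,"twist":0,"grip":1},
    {"dx":0.002,"dy":0,"dz":0.02,"twist":0,"grip":1},
    {"dx":0.002,"dy":0,"dz":0.027,"twist":0,"grip":1},
    {"dx":0.002,"dy":0,"dz":0.03,"twist":0,"grip":1},
    {"dx":0.002,"dy":0,"dz":0.03,"twist":0,"grip":1},
    {"dx":0.002,"dy":0,"dz":0.03,"twist":0,"grip":1}
  ]
}}

```text
time: 3.63
tcp_pos: [0.4315, -0.1681, 0.058]
ee_rot: [3.141, 0.001, 0.001]
ft_force: [-0.9, 0.0, -0.8]
width: 0.0854
grasp_force: 0.0
```

Request:
{"api": "apply_moves", "payload": {
  "increments": [
    {"dx":0,"dy":0,"dz":0,"twist":0,"grip":0.7},
    {"dx":0,"dy":0,"dz":0,"twist":0,"grip":0.6},
    {"dx":0,"dy":0,"dz":0,"twist":0,"grip":0.5},
    {"dx":0,"dy":0,"dz":0,"twist":0,"grip":0.5},
    {"dx":0,"dy":0,"dz":0,"twist":0,"grip":0.5},
    {"dx":0,"dy":0,"dz":0,"twist":0,"grip":0.5},
    {"dx":0,"dy":0,"dz":0,"twist":0,"grip":0.5},
    {"dx":0,"dy":0,"dz":0,"twist":0,"grip":0.5}
  ]
}}

```text
time: 4.3
tcp_pos: [0.4328, -0.1699, 0.0594]
ee_rot: [3.137, 0.004, 0.006]
ft_force: [-2.9, -3.7, 7.9]
width: 0.0448
grasp_force: 55.4
```

The measured width is 45 mm where the body should give 62 mm, so the pads are on the taper. Checking before opening.

```bash
python3 - <<'E'
from h import *
c=cap('side'); t=cap('top'); cv2.imwrite('pics/s3.png',np.hstack([cv2.resize(c['img'][110:190,290:370],(400,400),interpolation=2),cv2.resize(t['img'][180:260,300:380],(400,400),interpolation=2)])); s=bot.get_state();print(s)
E
```

```text
{'time': 4.4, 'joint_pos': array([-0.39668936,  0.2817462 ,  2.00386545, -0.00393978,  0.85085819,
        1.17436259]), 'joint_vel': array([-0.00034347, -0.00020844, -0.00059069, -0.00172728, -0.00136839,
        0.00035094]), 'tau': array([  2.31913581, -29.82209623, -15.36360919,   1.44184291,
         0.08695676,  -0.0597168 ]), 'tcp_pos': array([ 0.43271919, -0.16994272,  0.05940671]), 'ee_rot': array([3.13686845, 0.0036614 , 0.00561278]), 'ft_force': array([-2.54107244, -4.86088648,  8.8493724 ]), 'torque': array([-1.22872804,  0.35434252, -0.04566606]), 'grasp_force': 55.43110292055644, 'width': 0.04469740841661603}
```

View pics/s3.png

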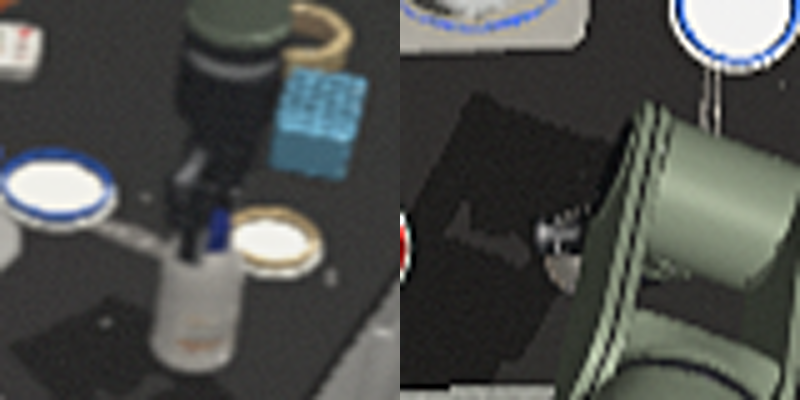

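The bottle is upright and undisturbed (crop 200,320), with the finger tip at the shoulder (190,258). I'll reopen and go lower in small steps, watching the force.

Request:
{"api": "apply_moves", "payload": {
  "increments": [
    {"dx":0,"dy":0,"dz":0,"twist":0,"grip":0.7},
    {"dx":0,"dy":0,"dz":0,"twist":0,"grip":1},
    {"dx":0,"dy":0,"dz":0,"twist":0,"grip":1},
    {"dx":0,"dy":0,"dz":0,"twist":0,"grip":1},
    {"dx":0,"dy":0,"dz":0,"twist":0,"grip":1},
    {"dx":0,"dy":0,"dz":0.001,"twist":0,"grip":1},
    {"dx":0,"dy":0,"dz":0.002,"twist":0,"grip":1},
    {"dx":0,"dy":0,"dz":0.003,"twist":0,"grip":1},
    {"dx":0,"dy":0,"dz":0.004,"twist":0,"grip":1},
    {"dx":0,"dy":0,"dz":0.004,"twist":0,"grip":1}
  ]
}}

```text
time: 5.23
tcp_pos: [0.4311, -0.1677, 0.0533]
ee_rot: [-3.141, -0.001, 0.001]
ft_force: [0.6, 0.1, 0.0]
width: 0.0852
grasp_force: 0.0
```

Request:
{"api": "apply_moves", "payload": {
  "increments": [
    {"dx":0,"dy":0,"dz":0.001,"twist":0,"grip":1},
    {"dx":0,"dy":0,"dz":0.002,"twist":0,"grip":1},
    {"dx":0,"dy":0,"dz":0.002,"twist":0,"grip":1},
    {"dx":0,"dy":0,"dz":0.002,"twist":0,"grip":1}
  ]
}}

```text
time: 5.57
tcp_pos: [0.4312, -0.1678, 0.0515]
ee_rot: [3.142, 0.001, -0.0]
ft_force: [0.2, 1.0, 0.2]
width: 0.0853
grasp_force: 0.0
```

Request:
{"api": "apply_moves", "payload": {
  "increments": [
    {"dx":0,"dy":0,"dz":0.001,"twist":0,"grip":1},
    {"dx":0,"dy":0,"dz":0.002,"twist":0,"grip":1},
    {"dx":0,"dy":0,"dz":0.003,"twist":0,"grip":1},
    {"dx":0,"dy":0,"dz":0.003,"twist":0,"grip":1},
    {"dx":0,"dy":0,"dz":0.003,"twist":0,"grip":1}
  ]
}}

```text
time: 5.98
tcp_pos: [0.4312, -0.1678, 0.0485]
ee_rot: [3.142, 0.001, -0.0]
ft_force: [0.4, 0.4, -0.1]
width: 0.0856
grasp_force: 0.0
```

Request:
{"api": "apply_moves", "payload": {
  "increments": [
    {"dx":0,"dy":0,"dz":0.001,"twist":0,"grip":1},
    {"dx":0,"dy":0,"dz":0.002,"twist":0,"grip":1},
    {"dx":0,"dy":0,"dz":0.002,"twist":0,"grip":1},
    {"dx":0,"dy":0,"dz":0.002,"twist":0,"grip":1}
  ]
}}

```text
time: 6.32
tcp_pos: [0.4312, -0.1678, 0.0465]
ee_rot: [3.142, 0.001, -0.0]
ft_force: [-1.3, 0.3, -0.1]
width: 0.0855
grasp_force: 0.0
```

Request:
{"api": "apply_moves", "payload": {
  "increments": [
    {"dx":0,"dy":0,"dz":0,"twist":0,"grip":0.7},
    {"dx":0,"dy":0,"dz":0,"twist":0,"grip":0.6},
    {"dx":0,"dy":0,"dz":0,"twist":0,"grip":0.5},
    {"dx":0,"dy":0,"dz":0,"twist":0,"grip":0.5},
    {"dx":0,"dy":0,"dz":0,"twist":0,"grip":0.5},
    {"dx":0,"dy":0,"dz":0,"twist":0,"grip":0.5},
    {"dx":0,"dy":0,"dz":0,"twist":0,"grip":0.5}
  ]
}}

```text
time: 6.9
tcp_pos: [0.4318, -0.168, 0.0476]
ee_rot: [3.141, 0.001, 0.002]
ft_force: [-0.7, -0.2, 6.0]
width: 0.0538
grasp_force: 61.4
```

Request:
{"api": "apply_moves", "payload": {
  "increments": [
    {"dx":0,"dy":0,"dz":0,"twist":0,"grip":0.8},
    {"dx":0,"dy":0,"dz":0,"twist":0,"grip":1},
    {"dx":0,"dy":0,"dz":0,"twist":0,"grip":1},
    {"dx":0,"dy":0,"dz":0,"twist":0,"grip":1},
    {"dx":0,"dy":0,"dz":0.001,"twist":0,"grip":1},
    {"dx":0,"dy":0,"dz":0.002,"twist":0,"grip":1},
    {"dx":0,"dy":0,"dz":0.003,"twist":0,"grip":1},
    {"dx":0,"dy":0,"dz":0.003,"twist":0,"grip":1},
    {"dx":0,"dy":0,"dz":0.003,"twist":0,"grip":1}
  ]
}}

```text
time: 7.65
tcp_pos: [0.4312, -0.1678, 0.0435]
ee_rot: [-3.142, -0.001, 0.0]
ft_force: [0.3, 0.4, 0.5]
width: 0.0853
grasp_force: 0.0
```

Request:
{"api": "apply_moves", "payload": {
  "increments": [
    {"dx":0,"dy":0,"dz":0.001,"twist":0,"grip":1},
    {"dx":0,"dy":0,"dz":0.002,"twist":0,"grip":1},
    {"dx":0,"dy":0,"dz":0.003,"twist":0,"grip":1},
    {"dx":0,"dy":0,"dz":0.003,"twist":0,"grip":1}
  ]
}}

```text
time: 7.98
tcp_pos: [0.4311, -0.1678, 0.0404]
ee_rot: [-3.142, -0.001, 0.001]
ft_force: [0.9, -0.1, -0.2]
width: 0.0854
grasp_force: 0.0
```

```bash
python3 - <<'E'
from h import *
c=cap('side'); t=cap('top'); cv2.imwrite('pics/s4.png',np.hstack([cv2.resize(c['img'][110:190,290:370],(480,480),interpolation=2),cv2.resize(t['img'][205:255,325:375],(300,480),interpolation=2)])); s=bot.get_state();print(s['tcp_pos'],s['ft_force'])
E
```

```text
[ 0.43126217 -0.16778446  0.04054893] [-0.38599738 -0.47540457  0.1795637 ]
```

View pics/s4.png

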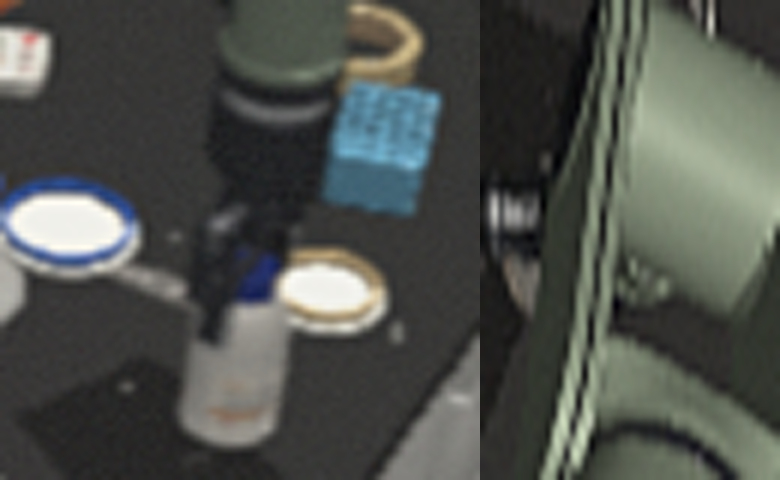

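The finger tip (crop 210,340) now reaches well below the shoulder (305), with no contact force. Closing here.

Request:
{"api": "apply_moves", "payload": {
  "increments": [
    {"dx":0,"dy":0,"dz":0,"twist":0,"grip":0.7},
    {"dx":0,"dy":0,"dz":0,"twist":0,"grip":0.6},
    {"dx":0,"dy":0,"dz":0,"twist":0,"grip":0.5},
    {"dx":0,"dy":0,"dz":0,"twist":0,"grip":0.5},
    {"dx":0,"dy":0,"dz":0,"twist":0,"grip":0.5},
    {"dx":0,"dy":0,"dz":0,"twist":0,"grip":0.5},
    {"dx":0,"dy":0,"dz":0,"twist":0,"grip":0.5}
  ]
}}

```text
time: 8.67
tcp_pos: [0.4317, -0.1679, 0.0414]
ee_rot: [3.141, 0.001, 0.002]
ft_force: [-0.7, 1.1, 4.9]
width: 0.0555
grasp_force: 61.9
```

Request:
{"api": "apply_moves", "payload": {
  "increments": [
    {"dx":0,"dy":0,"dz":-0.002,"twist":0,"grip":0.4},
    {"dx":0,"dy":0,"dz":-0.006,"twist":0,"grip":0.4},
    {"dx":0,"dy":0,"dz":-0.012,"twist":0,"grip":0.4},
    {"dx":0,"dy":0,"dz":-0.02,"twist":0,"grip":0.4},
    {"dx":0,"dy":0,"dz":-0.03,"twist":0,"grip":0.4},
    {"dx":0,"dy":0,"dz":-0.03,"twist":0,"grip":0.4},
    {"dx":0,"dy":0,"dz":-0.03,"twist":0,"grip":0.4}
  ]
}}

```text
time: 9.25
tcp_pos: [0.4318, -0.168, 0.0713]
ee_rot: [3.141, 0.001, 0.003]
ft_force: [0.0, 0.8, -1.0]
width: 0.0554
grasp_force: 63.1
```

```bash
python3 - <<'E'
from h import *
c=cap('side'); cv2.imwrite('pics/s5.png',cv2.resize(c['img'][90:190,280:380],(500,500),interpolation=2)); s=bot.get_state();print(s['tcp_pos'],s['ft_force'],s['torque'],s['width'])
E
```

```text
[ 0.43138134 -0.16783581  0.07084997] [ 0.47161271  0.35707859 -2.1278031 ] [-0.00420092 -0.01888997 -0.00105035] 0.0554794155765805
```

View pics/s5.png

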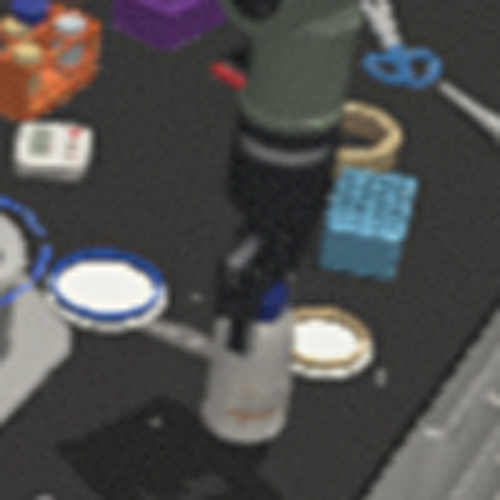

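The bottle is lifted, upright and held (body at crop 245,400), so the 55 mm reading is just finger compliance. I carry it to the blue-rimmed dish.

Request:
{"api": "apply_moves", "payload": {
  "increments": [
    {"dx":0,"dy":0,"dz":-0.02,"twist":0,"grip":0.4},
    {"dx":0,"dy":0,"dz":-0.045,"twist":0,"grip":0.4},
    {"dx":0.01,"dy":0.007,"dz":-0.06,"twist":0,"grip":0.4},
    {"dx":0.035,"dy":0.024,"dz":-0.06,"twist":0,"grip":0.4},
    {"dx":0.06,"dy":0.041,"dz":-0.06,"twist":0,"grip":0.4},
    {"dx":0.09,"dy":0.061,"dz":-0.06,"twist":0,"grip":0.4},
    {"dx":0.12,"dy":0.082,"dz":-0.06,"twist":0,"grip":0.4},
    {"dx":0.15,"dy":0.102,"dz":-0.06,"twist":0,"grip":0.4},
    {"dx":0.175,"dy":0.119,"dz":-0.06,"twist":0,"grip":0.4},
    {"dx":0.185,"dy":0.126,"dz":-0.06,"twist":0,"grip":0.4}
  ]
}}

```text
time: 10.13
tcp_pos: [0.6192, -0.2958, 0.1289]
ee_rot: [3.141, 0.0, 0.001]
ft_force: [0.1, 0.0, -0.6]
width: 0.0552
grasp_force: 63.5
```

Request:
{"api": "apply_moves", "payload": {
  "increments": [
    {"dx":0,"dy":0,"dz":0,"twist":0,"grip":0.4},
    {"dx":0,"dy":0,"dz":0.015,"twist":0,"grip":0.4},
    {"dx":0,"dy":0,"dz":0.03,"twist":0,"grip":0.4},
    {"dx":0,"dy":0,"dz":0.042,"twist":0,"grip":0.4},
    {"dx":0,"dy":0,"dz":0.052,"twist":0,"grip":0.4},
    {"dx":0,"dy":0,"dz":0.06,"twist":0,"grip":0.4},
    {"dx":0,"dy":0,"dz":0.065,"twist":0,"grip":0.4},
    {"dx":0,"dy":0,"dz":0.065,"twist":0,"grip":0.4}
  ]
}}

```text
time: 10.8
tcp_pos: [0.6156, -0.2932, 0.0644]
ee_rot: [-3.141, -0.001, 0.003]
ft_force: [0.2, 0.5, 0.1]
width: 0.0556
grasp_force: 63.5
```

```bash
python3 - <<'E'
from h import *
c=cap('side'); t=cap('top'); cv2.imwrite('pics/s6.png',np.hstack([cv2.resize(c['img'][90:190,250:350],(400,400),interpolation=2),cv2.resize(t['img'][140:240,300:400],(400,400),interpolation=2)])); s=bot.get_state();print(s['tcp_pos'],s['ft_force'],s['torque'],s['width'])
E
```

```text
[ 0.61662128 -0.2937334   0.06599194] [-0.14670157 -0.35600092 -0.13735809] [-0.04489355  0.01958965 -0.00947797] 0.05532335382695871
```

View pics/s6.png

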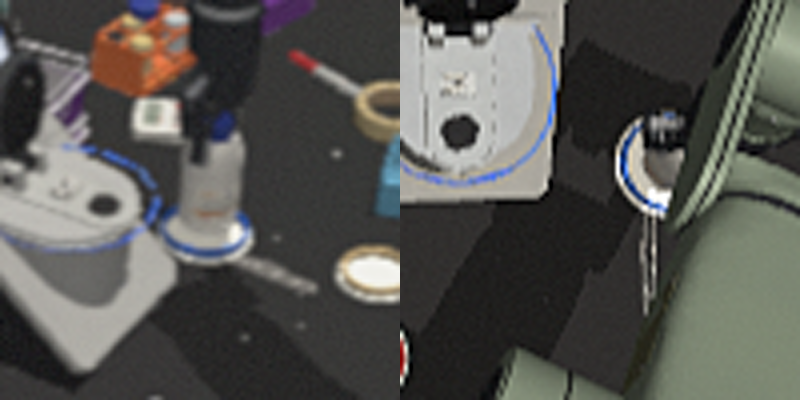

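The bottle hovers over the blue-rimmed dish, centred: dish at side crop (208,235), bottle base at (210,228). I lower it and release.

Request:
{"api": "apply_moves", "payload": {
  "increments": [
    {"dx":0,"dy":0,"dz":0.005,"twist":0,"grip":0.4},
    {"dx":0,"dy":0,"dz":0.01,"twist":0,"grip":0.4},
    {"dx":0,"dy":0,"dz":0.014,"twist":0,"grip":0.4},
    {"dx":0,"dy":0,"dz":0.017,"twist":0,"grip":0.4},
    {"dx":0,"dy":0,"dz":0.019,"twist":0,"grip":0.4},
    {"dx":0,"dy":0,"dz":0.0205,"twist":0,"grip":0.4},
    {"dx":0,"dy":0,"dz":0.0205,"twist":0,"grip":0.4}
  ]
}}

```text
time: 11.48
tcp_pos: [0.6167, -0.2936, 0.0456]
ee_rot: [3.142, 0.001, 0.001]
ft_force: [-0.3, 1.8, 1.4]
width: 0.0557
grasp_force: 63.8
```

Request:
{"api": "apply_moves", "payload": {
  "increments": [
    {"dx":0,"dy":0,"dz":0.001,"twist":0,"grip":0.65},
    {"dx":0,"dy":0,"dz":0.001,"twist":0,"grip":0.8},
    {"dx":0,"dy":0,"dz":0.001,"twist":0,"grip":1},
    {"dx":0,"dy":0,"dz":0.001,"twist":0,"grip":1},
    {"dx":0,"dy":0,"dz":0.001,"twist":0,"grip":1},
    {"dx":0,"dy":0,"dz":0,"twist":0,"grip":1},
    {"dx":0,"dy":0,"dz":-0.01,"twist":0,"grip":1},
    {"dx":0,"dy":0,"dz":-0.03,"twist":0,"grip":1},
    {"dx":0,"dy":0,"dz":-0.06,"twist":0,"grip":1},
    {"dx":0,"dy":0,"dz":-0.1,"twist":0,"grip":1}
  ]
}}

```text
time: 12.32
tcp_pos: [0.6147, -0.2928, 0.144]
ee_rot: [-3.139, -0.001, 0.008]
ft_force: [1.0, -0.3, -0.5]
width: 0.0854
grasp_force: 0.0
```

Request:
{"api": "apply_moves", "payload": {
  "increments": [
    {"dx":0,"dy":0,"dz":-0.03,"twist":0,"grip":1},
    {"dx":-0.02,"dy":-0.02,"dz":-0.06,"twist":0,"grip":1},
    {"dx":-0.045,"dy":-0.045,"dz":-0.085,"twist":0,"grip":1},
    {"dx":-0.07,"dy":-0.07,"dz":-0.09,"twist":0,"grip":1},
    {"dx":-0.095,"dy":-0.1,"dz":-0.09,"twist":0,"grip":1},
    {"dx":-0.12,"dy":-0.13,"dz":-0.09,"twist":0,"grip":1},
    {"dx":-0.14,"dy":-0.16,"dz":-0.09,"twist":0,"grip":1},
    {"dx":-0.15,"dy":-0.195,"dz":-0.09,"twist":0,"grip":1},
    {"dx":-0.16,"dy":-0.23,"dz":-0.09,"twist":0,"grip":1},
    {"dx":-0.165,"dy":-0.265,"dz":-0.09,"twist":0,"grip":1}
  ]
}}

```text
time: 13.15
tcp_pos: [0.4496, -0.0275, 0.2363]
ee_rot: [3.141, -0.0, 0.002]
ft_force: [0.5, 1.7, -0.6]
width: 0.0852
grasp_force: 0.0
```

Request:
{"api": "apply_moves", "payload": {
  "increments": [
    {"dx":0.01,"dy":-0.035,"dz":0,"twist":0,"grip":1},
    {"dx":0.02,"dy":-0.07,"dz":0,"twist":0,"grip":1},
    {"dx":0.03,"dy":-0.105,"dz":0,"twist":0,"grip":1},
    {"dx":0.045,"dy":-0.14,"dz":0,"twist":0,"grip":1},
    {"dx":0.075,"dy":-0.165,"dz":0,"twist":0,"grip":1},
    {"dx":0.11,"dy":-0.175,"dz":0,"twist":0,"grip":1},
    {"dx":0.145,"dy":-0.177,"dz":0,"twist":0,"grip":1},
    {"dx":0.17,"dy":-0.177,"dz":0,"twist":0,"grip":1},
    {"dx":0.183,"dy":-0.177,"dz":0,"twist":0,"grip":1},
    {"dx":0.183,"dy":-0.177,"dz":0,"twist":0,"grip":1}
  ]
}}

```text
time: 13.98
tcp_pos: [0.6365, 0.1484, 0.2345]
ee_rot: [3.141, 0.001, 0.001]
ft_force: [0.6, 0.1, -0.3]
width: 0.0854
grasp_force: 0.0
```

```bash
cat > chk.py <<'E'
from h import *
s=bot.get_state();print(s['tcp_pos'].round(4),s['joint_pos'].round(2))
E
python3 - <<'E'
from h import *
exec(open('chk.py').read())
c=cap('top'); h=cv2.cvtColor(c['img'],cv2.COLOR_BGR2HSV)[165:200,350:385]
m=((h[...,0]>100)&(h[...,0]<125)&(h[...,1]>120)&(h[...,2]>50)).astype(np.uint8)
n,l,st,ce=cv2.connectedComponentsWithStats(m); 
for i in range(1,n): print(st[i],onplane(c,*(ce[i]+[350,165]),.129).round(4), onplane(c,*(ce[i]+[350,165]),.012).round(4))
w=((h[...,2]>75)).astype(np.uint8); print('\n'.join(''.join('B' if a else '#' if b else '.' for a,b in zip(r,q)) for r,q in zip(m,w)))
E
```

```text
[0.6365 0.1484 0.2345] [ 0.21  0.43  1.3  -0.    1.42  1.78]
[15  3  5  2  5] [ 0.6377 -0.2658  0.129 ] [ 0.6609 -0.2957  0.012 ]
[ 5  4 10 23 40] [ 0.5949 -0.2318  0.129 ] [ 0.6148 -0.2591  0.012 ]
[20  5 10 10 75] [ 0.6159 -0.2924  0.129 ] [ 0.6375 -0.3243  0.012 ]
[26 17  4  7  9] [ 0.5785 -0.2996  0.129 ] [ 0.5972 -0.3321  0.012 ]
[21 24  4  3  5] [ 0.5603 -0.2817  0.129 ] [ 0.5776 -0.3128  0.012 ]
[16 27  4  1  4] [ 0.5542 -0.2627  0.129 ] [ 0.5711 -0.2923  0.012 ]
...................................
...................................
...............####................
...........########B#####..........
.........####B#BBBB########........
........###BBB#############B#......
.......###B###########BBBBBBB......
......##BB###########BBBBBBBBB.....
.....###B###########BBBBBBBBBB#....
.....##B######.#####BBBBBBBBBB#....
.....#BB#####.#####..BBBBBBBBB##...
....##B#####..######.BBBBBBBBB##...
....##B#############.BBBBBBBBB##...
....#BB##############.BBBBBBB##....
....#BB###############.BBBB####....
....#BB########################....
....#BB########################....
....#BB######################B#....
....##B#####################BB.....
....##B#####################B#.....
....##BB####################B#.....
.....##BB##################B##.....
.....##BB#################BB#......
......##BB################B##......
.......##BB#############B###.......
.......####BB##########BB##........
........####BBB######BB###.........
..........######BBBB#####..........
...........#############...........
...........#.#.#####...............
...........#.#.....................
...........#.#............#........
...........#.#............#........
...........#.#.....................
...........#.#.....................
```

The white/blue bottle's cap centre is at (0.616, −0.292) and its dish centre at about (0.617, −0.294), so it is well placed. Next is the white/red bottle.

Request:
{"api": "apply_moves", "payload": {
  "increments": [
    {"dx":0,"dy":0,"dz":0.02,"twist":0,"grip":1},
    {"dx":0,"dy":0,"dz":0.045,"twist":0,"grip":1},
    {"dx":0,"dy":0,"dz":0.07,"twist":0,"grip":1},
    {"dx":0,"dy":0,"dz":0.095,"twist":0,"grip":1},
    {"dx":0,"dy":0,"dz":0.12,"twist":0,"grip":1},
    {"dx":0,"dy":0,"dz":0.145,"twist":0,"grip":1},
    {"dx":0,"dy":0,"dz":0.165,"twist":0,"grip":1},
    {"dx":0,"dy":0,"dz":0.18,"twist":0,"grip":1},
    {"dx":0,"dy":0,"dz":0.192,"twist":0,"grip":1},
    {"dx":0,"dy":0,"dz":0.198,"twist":0,"grip":1}
  ]
}}

```text
time: 14.87
tcp_pos: [0.6325, 0.1482, 0.0363]
ee_rot: [3.141, 0.001, -0.003]
ft_force: [-0.5, -0.0, 0.4]
width: 0.0853
grasp_force: 0.0
```

Request:
{"api": "apply_moves", "payload": {
  "increments": [
    {"dx":0,"dy":0,"dz":0,"twist":0,"grip":1},
    {"dx":0,"dy":0,"dz":0,"twist":0,"grip":0.7},
    {"dx":0,"dy":0,"dz":0,"twist":0,"grip":0.6},
    {"dx":0,"dy":0,"dz":0,"twist":0,"grip":0.5},
    {"dx":0,"dy":0,"dz":0,"twist":0,"grip":0.4},
    {"dx":0,"dy":0,"dz":0,"twist":0,"grip":0.3},
    {"dx":0,"dy":0,"dz":0,"twist":0,"grip":0.3},
    {"dx":0,"dy":0,"dz":0,"twist":0,"grip":0.3},
    {"dx":0,"dy":0,"dz":0,"twist":0,"grip":0.3}
  ]
}}

```text
time: 15.62
tcp_pos: [0.6353, 0.1488, 0.0391]
ee_rot: [-3.141, -0.001, -0.006]
ft_force: [-0.7, 0.4, 5.5]
width: 0.0495
grasp_force: 61.7
```

Request:
{"api": "apply_moves", "payload": {
  "increments": [
    {"dx":0,"dy":0,"dz":-0.005,"twist":0,"grip":0.3},
    {"dx":0,"dy":0,"dz":-0.02,"twist":0,"grip":0.3},
    {"dx":0,"dy":0,"dz":-0.045,"twist":0,"grip":0.3},
    {"dx":0,"dy":0,"dz":-0.075,"twist":0,"grip":0.3},
    {"dx":0,"dy":0,"dz":-0.105,"twist":0,"grip":0.3},
    {"dx":-0.02,"dy":0,"dz":-0.12,"twist":0,"grip":0.3},
    {"dx":-0.045,"dy":0.005,"dz":-0.12,"twist":0,"grip":0.3},
    {"dx":-0.075,"dy":0.015,"dz":-0.12,"twist":0,"grip":0.3},
    {"dx":-0.105,"dy":0.03,"dz":-0.12,"twist":0,"grip":0.3},
    {"dx":-0.13,"dy":0.05,"dz":-0.12,"twist":0,"grip":0.3}
  ]
}}

```text
time: 16.45
tcp_pos: [0.5014, 0.0984, 0.1568]
ee_rot: [3.142, 0.004, -0.003]
ft_force: [-0.1, 0.3, -1.9]
width: 0.0489
grasp_force: 62.6
```

Request:
{"api": "apply_moves", "payload": {
  "increments": [
    {"dx":-0.02,"dy":0.02,"dz":0,"twist":0,"grip":0.3},
    {"dx":-0.04,"dy":0.045,"dz":0,"twist":0,"grip":0.3},
    {"dx":-0.055,"dy":0.07,"dz":0,"twist":0,"grip":0.3},
    {"dx":-0.067,"dy":0.089,"dz":0,"twist":0,"grip":0.3},
    {"dx":-0.067,"dy":0.089,"dz":0,"twist":0,"grip":0.3},
    {"dx":-0.067,"dy":0.089,"dz":0,"twist":0,"grip":0.3}
  ]
}}

```text
time: 16.95
tcp_pos: [0.4366, 0.0086, 0.1573]
ee_rot: [-3.141, 0.002, -0.001]
ft_force: [0.2, 0.4, -1.8]
width: 0.0496
grasp_force: 62.8
```

Request:
{"api": "apply_moves", "payload": {
  "increments": [
    {"dx":0,"dy":0,"dz":0.02,"twist":0,"grip":0.3},
    {"dx":0,"dy":0,"dz":0.045,"twist":0,"grip":0.3},
    {"dx":0,"dy":0,"dz":0.065,"twist":0,"grip":0.3},
    {"dx":0,"dy":0,"dz":0.082,"twist":0,"grip":0.3},
    {"dx":0,"dy":0,"dz":0.095,"twist":0,"grip":0.3},
    {"dx":0,"dy":0,"dz":0.104,"twist":0,"grip":0.3},
    {"dx":0,"dy":0,"dz":0.11,"twist":0,"grip":0.3},
    {"dx":0,"dy":0,"dz":0.113,"twist":0,"grip":0.3},
    {"dx":0,"dy":0,"dz":0.114,"twist":0,"grip":0.3},
    {"dx":0,"dy":0,"dz":0.114,"twist":0,"grip":0.3}
  ]
}}

```text
time: 17.78
tcp_pos: [0.4379, 0.0094, 0.0435]
ee_rot: [3.142, 0.002, 0.002]
ft_force: [0.3, -0.1, -2.0]
width: 0.0492
grasp_force: 62.8
```

Request:
{"api": "apply_moves", "payload": {
  "increments": [
    {"dx":0,"dy":0,"dz":0.001,"twist":0,"grip":0.3},
    {"dx":0,"dy":0,"dz":0.002,"twist":0,"grip":0.3},
    {"dx":0,"dy":0,"dz":0.002,"twist":0,"grip":0.3},
    {"dx":0,"dy":0,"dz":0.002,"twist":0,"grip":0.3}
  ]
}}

```text
time: 18.12
tcp_pos: [0.4388, 0.0092, 0.0431]
ee_rot: [-3.142, -0.001, -0.006]
ft_force: [-2.0, -0.4, 10.9]
width: 0.0495
grasp_force: 64.0
```

Contact is felt (10.9 N). Release and retreat towards the cream bottle at (0.446, 0.346).

Request:
{"api": "apply_moves", "payload": {
  "increments": [
    {"dx":0,"dy":0,"dz":0,"twist":0,"grip":0.6},
    {"dx":0,"dy":0,"dz":0,"twist":0,"grip":0.8},
    {"dx":0,"dy":0,"dz":0,"twist":0,"grip":1},
    {"dx":0,"dy":0,"dz":0,"twist":0,"grip":1},
    {"dx":0,"dy":0,"dz":0,"twist":0,"grip":1},
    {"dx":0,"dy":0,"dz":0,"twist":0,"grip":1},
    {"dx":0,"dy":0,"dz":-0.015,"twist":0,"grip":1},
    {"dx":0,"dy":0,"dz":-0.04,"twist":0,"grip":1},
    {"dx":0,"dy":0,"dz":-0.08,"twist":0,"grip":1},
    {"dx":0,"dy":0,"dz":-0.12,"twist":0,"grip":1}
  ]
}}

```text
time: 18.95
tcp_pos: [0.4359, 0.0092, 0.1616]
ee_rot: [3.142, 0.001, -0.005]
ft_force: [1.2, -0.2, -0.2]
width: 0.0856
grasp_force: 0.0
```

Request:
{"api": "apply_moves", "payload": {
  "increments": [
    {"dx":0,"dy":-0.02,"dz":-0.02,"twist":0,"grip":1},
    {"dx":0,"dy":-0.055,"dz":-0.03,"twist":0,"grip":1},
    {"dx":0,"dy":-0.09,"dz":-0.03,"twist":0,"grip":1},
    {"dx":0,"dy":-0.13,"dz":-0.03,"twist":0,"grip":1},
    {"dx":0,"dy":-0.17,"dz":-0.03,"twist":0,"grip":1},
    {"dx":0,"dy":-0.21,"dz":-0.03,"twist":0,"grip":1},
    {"dx":0,"dy":-0.25,"dz":-0.03,"twist":0,"grip":1},
    {"dx":0.004,"dy":-0.285,"dz":-0.03,"twist":0,"grip":1},
    {"dx":0.008,"dy":-0.31,"dz":-0.03,"twist":0,"grip":1},
    {"dx":0.008,"dy":-0.336,"dz":-0.03,"twist":0,"grip":1}
  ]
}}

```text
time: 19.78
tcp_pos: [0.4449, 0.3471, 0.1905]
ee_rot: [3.141, 0.003, -0.0]
ft_force: [0.9, 0.1, 0.2]
width: 0.0852
grasp_force: 0.0
```

Request:
{"api": "apply_moves", "payload": {
  "increments": [
    {"dx":0,"dy":0,"dz":0,"twist":0,"grip":1},
    {"dx":0,"dy":0,"dz":0,"twist":0,"grip":1},
    {"dx":0,"dy":0,"dz":0,"twist":0,"grip":1}
  ]
}}

```text
time: 20.03
tcp_pos: [0.4445, 0.3445, 0.1906]
ee_rot: [3.14, 0.002, -0.001]
ft_force: [0.2, -0.7, -0.7]
width: 0.0854
grasp_force: 0.0
```

```bash
python3 chk.py; python3 - <<'E'
from h import *
for n,(u0,u1,v0,v1),z in[('top',(270,310,210,250),.109),('side',(290,325,170,215),.102)]:
    c=cap(n); h=cv2.cvtColor(c['img'],cv2.COLOR_BGR2HSV)[v0:v1,u0:u1]
    m=(((h[...,0]<6)|(h[...,0]>174))&(h[...,1]>150)&(h[...,2]>100)).astype(np.uint8)
    _,l,st,ce=cv2.connectedComponentsWithStats(m); i=1+st[1:,4].argmax(); print(n,st[i],onplane(c,*(ce[i]+[u0,v0]),z).round(4))
    if n=='top': print('\n'.join(''.join('R' if a else '#' if b>75 else '.' for a,b in zip(r,q)) for r,q in zip(m,h[...,2])))
E
```

```text
[0.4445 0.3445 0.1906] [ 0.64  0.3   1.6  -0.    1.25  2.21]
top [ 16  12  12  12 109] [0.4369 0.0089 0.109 ]
........................................
........................................
........................................
........................................
........................................
........................................
.................#####..................
..............###########...............
............#####RRRRR#####.............
...........###RR########R###............
..........##RR###############...........
.........##RR#############R###..........
.........#RR#######RRRRR###R###.........
........##R######RRRRRRRRR##R##.........
........#R#######RRRRRRRRR###R##........
.......##R######RRRRRRRRRRR##R##........
.......#RR######RRRRRRRRRRR###R#........
.......#R####.##RRRRRRRRRRRR##R#........
.......#R####.##RRRRRRRRRRRR##R#........
.......#R####.##RRRRRRRRRRRR##R##.......
.......#R####.###RRRRRRRRRR###R#........
.......#R########RRRRRRRRR####R#........
.......##R####.###RRRRRRR#####R#........
.......##R##########RR#######R##........
........##R##################R#.........
........##R#################R##.........
........###R###############R###.........
.........###R#############R###..........
..........###R###########R###...........
...........####R#######R####............
............#######R#######.............
..............############..............
.................######.................
........................................
........................................
........................................
........................................
........................................
........................................
........................................
side [12  9 13  9 84] [0.4409 0.0034 0.102 ]
```

The white/red bottle is centred in its dish at (0.437, 0.009). Now the cream bottle.

Request:
{"api": "apply_moves", "payload": {
  "increments": [
    {"dx":0.001,"dy":-0.001,"dz":0.02,"twist":0,"grip":1},
    {"dx":0.001,"dy":-0.001,"dz":0.045,"twist":0,"grip":1},
    {"dx":0.001,"dy":-0.001,"dz":0.07,"twist":0,"grip":1},
    {"dx":0.001,"dy":-0.001,"dz":0.095,"twist":0,"grip":1},
    {"dx":0.001,"dy":-0.001,"dz":0.12,"twist":0,"grip":1},
    {"dx":0.001,"dy":-0.001,"dz":0.14,"twist":0,"grip":1},
    {"dx":0.001,"dy":-0.001,"dz":0.155,"twist":0,"grip":1},
    {"dx":0.001,"dy":-0.001,"dz":0.165,"twist":0,"grip":1},
    {"dx":0.001,"dy":-0.001,"dz":0.173,"twist":0,"grip":1},
    {"dx":0.001,"dy":-0.001,"dz":0.173,"twist":0,"grip":1}
  ]
}}

```text
time: 20.97
tcp_pos: [0.4454, 0.3452, 0.017]
ee_rot: [3.14, -0.0, -0.003]
ft_force: [-0.1, 0.6, 0.5]
width: 0.0856
grasp_force: 0.0
```

Request:
{"api": "apply_moves", "payload": {
  "increments": [
    {"dx":0,"dy":0,"dz":0,"twist":0,"grip":0.8},
    {"dx":0,"dy":0,"dz":0,"twist":0,"grip":0.6},
    {"dx":0,"dy":0,"dz":0,"twist":0,"grip":0.5},
    {"dx":0,"dy":0,"dz":0,"twist":0,"grip":0.4},
    {"dx":0,"dy":0,"dz":0,"twist":0,"grip":0.3},
    {"dx":0,"dy":0,"dz":0,"twist":0,"grip":0.2},
    {"dx":0,"dy":0,"dz":0,"twist":0,"grip":0.1},
    {"dx":0,"dy":0,"dz":0,"twist":0,"grip":0.1},
    {"dx":0,"dy":0,"dz":0,"twist":0,"grip":0.1},
    {"dx":0,"dy":0,"dz":0,"twist":0,"grip":0.1}
  ]
}}

```text
time: 21.8
tcp_pos: [0.4468, 0.3472, 0.0193]
ee_rot: [-3.14, -0.001, -0.004]
ft_force: [-0.4, 0.5, 6.3]
width: 0.0356
grasp_force: 59.7
```

Request:
{"api": "apply_moves", "payload": {
  "increments": [
    {"dx":0,"dy":0,"dz":-0.005,"twist":0,"grip":0.1},
    {"dx":0,"dy":0,"dz":-0.02,"twist":0,"grip":0.1},
    {"dx":0,"dy":0,"dz":-0.045,"twist":0,"grip":0.1},
    {"dx":0,"dy":0,"dz":-0.075,"twist":0,"grip":0.1},
    {"dx":0,"dy":0,"dz":-0.105,"twist":0,"grip":0.1},
    {"dx":0,"dy":0.01,"dz":-0.135,"twist":0,"grip":0.1},
    {"dx":0,"dy":0.03,"dz":-0.16,"twist":0,"grip":0.1},
    {"dx":0,"dy":0.06,"dz":-0.17,"twist":0,"grip":0.1},
    {"dx":0,"dy":0.09,"dz":-0.17,"twist":0,"grip":0.1},
    {"dx":0,"dy":0.12,"dz":-0.17,"twist":0,"grip":0.1}
  ]
}}

```text
time: 22.63
tcp_pos: [0.4455, 0.2249, 0.1886]
ee_rot: [3.141, 0.003, 0.001]
ft_force: [0.3, 0.1, -2.1]
width: 0.0354
grasp_force: 59.6
```

Request:
{"api": "apply_moves", "payload": {
  "increments": [
    {"dx":0,"dy":0.032,"dz":0,"twist":0,"grip":0.1},
    {"dx":0,"dy":0.064,"dz":0,"twist":0,"grip":0.1},
    {"dx":0,"dy":0.096,"dz":0,"twist":0,"grip":0.1},
    {"dx":0,"dy":0.128,"dz":0,"twist":0,"grip":0.1},
    {"dx":0,"dy":0.16,"dz":0,"twist":0,"grip":0.1},
    {"dx":0,"dy":0.192,"dz":0,"twist":0,"grip":0.1},
    {"dx":0,"dy":0.224,"dz":0,"twist":0,"grip":0.1},
    {"dx":0,"dy":0.256,"dz":0,"twist":0,"grip":0.1},
    {"dx":0,"dy":0.288,"dz":0,"twist":0,"grip":0.1},
    {"dx":-0.005,"dy":0.32,"dz":0,"twist":0,"grip":0.1}
  ]
}}

```text
time: 23.47
tcp_pos: [0.4408, -0.0954, 0.1877]
ee_rot: [3.141, 0.001, -0.001]
ft_force: [0.6, -0.1, -3.2]
width: 0.0354
grasp_force: 59.5
```

Request:
{"api": "apply_moves", "payload": {
  "increments": [
    {"dx":0,"dy":0.032,"dz":0,"twist":0,"grip":0.1},
    {"dx":0,"dy":0.064,"dz":0,"twist":0,"grip":0.1},
    {"dx":-0.002,"dy":0.096,"dz":0,"twist":0,"grip":0.1},
    {"dx":-0.005,"dy":0.128,"dz":0,"twist":0,"grip":0.1},
    {"dx":-0.008,"dy":0.16,"dz":0,"twist":0,"grip":0.1},
    {"dx":-0.01,"dy":0.19,"dz":0,"twist":0,"grip":0.1},
    {"dx":-0.011,"dy":0.215,"dz":0,"twist":0,"grip":0.1},
    {"dx":-0.011,"dy":0.231,"dz":0,"twist":0,"grip":0.1},
    {"dx":-0.011,"dy":0.231,"dz":0,"twist":0,"grip":0.1},
    {"dx":-0.011,"dy":0.231,"dz":0,"twist":0,"grip":0.1}
  ]
}}

```text
time: 24.3
tcp_pos: [0.4299, -0.3245, 0.1874]
ee_rot: [-3.14, 0.001, 0.002]
ft_force: [-0.0, 1.4, -2.1]
width: 0.0352
grasp_force: 59.6
```

Request:
{"api": "apply_moves", "payload": {
  "increments": [
    {"dx":0,"dy":0,"dz":0.025,"twist":0,"grip":0.1},
    {"dx":0,"dy":0,"dz":0.055,"twist":0,"grip":0.1},
    {"dx":0,"dy":0,"dz":0.085,"twist":0,"grip":0.1},
    {"dx":0,"dy":0,"dz":0.11,"twist":0,"grip":0.1},
    {"dx":0,"dy":0,"dz":0.13,"twist":0,"grip":0.1},
    {"dx":0,"dy":0,"dz":0.145,"twist":0,"grip":0.1},
    {"dx":0,"dy":0,"dz":0.155,"twist":0,"grip":0.1},
    {"dx":0,"dy":0,"dz":0.16,"twist":0,"grip":0.1},
    {"dx":0,"dy":0,"dz":0.163,"twist":0,"grip":0.1},
    {"dx":0,"dy":0,"dz":0.163,"twist":0,"grip":0.1}
  ]
}}

```text
time: 25.13
tcp_pos: [0.4307, -0.3244, 0.0253]
ee_rot: [3.141, 0.002, 0.0]
ft_force: [-0.2, -0.9, -2.1]
width: 0.0353
grasp_force: 59.6
```

Request:
{"api": "apply_moves", "payload": {
  "increments": [
    {"dx":0,"dy":0,"dz":0.001,"twist":0,"grip":0.1},
    {"dx":0,"dy":0,"dz":0.0015,"twist":0,"grip":0.1},
    {"dx":0,"dy":0,"dz":0.002,"twist":0,"grip":0.1},
    {"dx":0,"dy":0,"dz":0.002,"twist":0,"grip":0.1}
  ]
}}

```text
time: 25.47
tcp_pos: [0.4306, -0.325, 0.0235]
ee_rot: [3.141, 0.001, 0.001]
ft_force: [0.3, 0.5, -1.9]
width: 0.0351
grasp_force: 59.6
```

Request:
{"api": "apply_moves", "payload": {
  "increments": [
    {"dx":0,"dy":0,"dz":0.001,"twist":0,"grip":0.1},
    {"dx":0,"dy":0,"dz":0.0015,"twist":0,"grip":0.1},
    {"dx":0,"dy":0,"dz":0.002,"twist":0,"grip":0.1},
    {"dx":0,"dy":0,"dz":0.002,"twist":0,"grip":0.1}
  ]
}}

```text
time: 25.8
tcp_pos: [0.4308, -0.3251, 0.0233]
ee_rot: [3.14, 0.001, 0.002]
ft_force: [-3.4, 1.5, 11.9]
width: 0.0356
grasp_force: 62.0
```

Request:
{"api": "apply_moves", "payload": {
  "increments": [
    {"dx":0,"dy":0,"dz":0,"twist":0,"grip":0.5},
    {"dx":0,"dy":0,"dz":0,"twist":0,"grip":0.7},
    {"dx":0,"dy":0,"dz":-0.001,"twist":0,"grip":1},
    {"dx":0,"dy":0,"dz":-0.001,"twist":0,"grip":1},
    {"dx":0,"dy":0,"dz":-0.002,"twist":0,"grip":1},
    {"dx":0,"dy":0,"dz":-0.002,"twist":0,"grip":1},
    {"dx":0,"dy":0,"dz":-0.015,"twist":0,"grip":1},
    {"dx":0,"dy":0,"dz":-0.04,"twist":0,"grip":1},
    {"dx":0,"dy":0,"dz":-0.08,"twist":0,"grip":1},
    {"dx":0,"dy":0,"dz":-0.12,"twist":0,"grip":1}
  ]
}}

```text
time: 26.63
tcp_pos: [0.4295, -0.3241, 0.1414]
ee_rot: [-3.14, -0.001, 0.004]
ft_force: [0.9, -1.6, -0.1]
width: 0.0852
grasp_force: 0.0
```

Request:
{"api": "apply_moves", "payload": {
  "increments": [
    {"dx":0,"dy":-0.02,"dz":-0.03,"twist":0,"grip":1},
    {"dx":0,"dy":-0.055,"dz":-0.06,"twist":0,"grip":1},
    {"dx":0,"dy":-0.09,"dz":-0.08,"twist":0,"grip":1},
    {"dx":0,"dy":-0.13,"dz":-0.08,"twist":0,"grip":1},
    {"dx":0,"dy":-0.17,"dz":-0.08,"twist":0,"grip":1},
    {"dx":0,"dy":-0.21,"dz":-0.08,"twist":0,"grip":1},
    {"dx":0,"dy":-0.25,"dz":-0.08,"twist":0,"grip":1},
    {"dx":0,"dy":-0.29,"dz":-0.08,"twist":0,"grip":1},
    {"dx":0,"dy":-0.33,"dz":-0.08,"twist":0,"grip":1},
    {"dx":0,"dy":-0.37,"dz":-0.08,"twist":0,"grip":1}
  ]
}}

```text
time: 27.47
tcp_pos: [0.4296, 0.047, 0.2212]
ee_rot: [3.142, 0.001, 0.001]
ft_force: [0.4, -0.8, 0.7]
width: 0.0854
grasp_force: 0.0
```

Request:
{"api": "apply_moves", "payload": {
  "increments": [
    {"dx":0.02,"dy":-0.03,"dz":0,"twist":0,"grip":1},
    {"dx":0.04,"dy":-0.06,"dz":0,"twist":0,"grip":1},
    {"dx":0.06,"dy":-0.09,"dz":0,"twist":0,"grip":1},
    {"dx":0.085,"dy":-0.12,"dz":0,"twist":0,"grip":1},
    {"dx":0.11,"dy":-0.15,"dz":0,"twist":0,"grip":1},
    {"dx":0.135,"dy":-0.18,"dz":0,"twist":0,"grip":1},
    {"dx":0.16,"dy":-0.21,"dz":0,"twist":0,"grip":1},
    {"dx":0.185,"dy":-0.24,"dz":0,"twist":0,"grip":1},
    {"dx":0.2,"dy":-0.257,"dz":0,"twist":0,"grip":1},
    {"dx":0.2,"dy":-0.257,"dz":0,"twist":0,"grip":1}
  ]
}}

```text
time: 28.3
tcp_pos: [0.632, 0.3061, 0.2186]
ee_rot: [-3.141, -0.005, 0.001]
ft_force: [-0.6, -0.8, -0.5]
width: 0.0856
grasp_force: 0.0
```

Request:
{"api": "apply_moves", "payload": {
  "increments": [
    {"dx":0,"dy":0,"dz":0,"twist":0,"grip":1},
    {"dx":0,"dy":0,"dz":0,"twist":0,"grip":1},
    {"dx":0,"dy":0,"dz":0,"twist":0,"grip":1}
  ]
}}

```text
time: 28.55
tcp_pos: [0.6293, 0.3014, 0.2214]
ee_rot: [3.141, 0.0, -0.0]
ft_force: [-0.4, -0.1, 0.3]
width: 0.0852
grasp_force: 0.0
```

```bash
python3 chk.py; python3 - <<'E'
from h import *
c=cap('top'); h=cv2.cvtColor(c['img'],cv2.COLOR_BGR2HSV)[212:246,360:396]
print('\n'.join(''.join('#' if b>170 else '+' if b>75 else '.' for b in q) for q in h[...,2]))
print('sat'); print('\n'.join(''.join(str(min(9,b//15)) for b in q) for q in h[...,1]))
E
```

```text
[0.6293 0.3014 0.2214] [ 0.43  0.51  1.19 -0.    1.44  2.  ]
.#.+................................
.+++................................
.++.................................
.++.................................
.++.................................
.+#.................................
.++.............+++.................
.+...........+########+.............
...........+#+##########+...........
..........+##############+..........
.........+#####+####+++###+.........
.........#+#####+++++######.........
........+######+++++#######+........
........#+####+..++#########+.......
........#+#+#+++.++#########+.......
.......+#####+.++++##########.......
.......++####+++++###########.......
.......++####++++############.......
.......+#####+.+++++#########.......
.......+#+####+++++#+########.......
........#+#####++++++#####+##.......
........#+######+++++#+###+#+.......
........+#+##############+##........
.........##+################........
..........#################+........
..........+###############+.........
...........+#############+..........
.............+##########+...........
...
[... 780 characters left out ...]
1111000641111110210000001110011111
001110002630110111220000001101000101
111100101620111101220000001134001011
101111100620011110121000010230111111
110000110740011111112111111530001011
101111010640001111101122003633010100
111010100263000011111110007401011000
100101200054000000000000036011110111
111011101006300000000000063010111000
010110111000531000000003633011001010
111101111100056210000065310111111011
110110011010000264545530200000100111
000101101011000000000220101101011111
111011110111101000000002211011111111
111111110111111113310111011110110100
010111011111111101010110110011011111
101011111111111011001110100110100111
111100101011111111111110010111011111
101101010111001101111100111111111101
```

The cream bottle stands centred in its dish: cap at px (383.5,227), expected about (383,227). Next is the brown/red bottle. Its two purple neighbours lie off the fingers' closing line.

Request:
{"api": "apply_moves", "payload": {
  "increments": [
    {"dx":0.001,"dy":-0.001,"dz":0.025,"twist":0,"grip":1},
    {"dx":0.0015,"dy":-0.001,"dz":0.055,"twist":0,"grip":1},
    {"dx":0.0015,"dy":-0.001,"dz":0.085,"twist":0,"grip":1},
    {"dx":0.0015,"dy":-0.001,"dz":0.115,"twist":0,"grip":1},
    {"dx":0.0015,"dy":-0.001,"dz":0.14,"twist":0,"grip":1},
    {"dx":0.0015,"dy":-0.001,"dz":0.165,"twist":0,"grip":1},
    {"dx":0.0015,"dy":-0.001,"dz":0.185,"twist":0,"grip":1},
    {"dx":0.0015,"dy":-0.001,"dz":0.2,"twist":0,"grip":1},
    {"dx":0.0015,"dy":-0.001,"dz":0.208,"twist":0,"grip":1},
    {"dx":0.0015,"dy":-0.001,"dz":0.21,"twist":0,"grip":1}
  ]
}}

```text
time: 29.43
tcp_pos: [0.6304, 0.3023, 0.0101]
ee_rot: [3.14, 0.0, -0.003]
ft_force: [1.0, -0.3, 1.3]
width: 0.0855
grasp_force: 0.0
```

Request:
{"api": "apply_moves", "payload": {
  "increments": [
    {"dx":0,"dy":0,"dz":0,"twist":0,"grip":1},
    {"dx":0,"dy":0,"dz":0,"twist":0,"grip":0.7},
    {"dx":0,"dy":0,"dz":0,"twist":0,"grip":0.55},
    {"dx":0,"dy":0,"dz":0,"twist":0,"grip":0.45},
    {"dx":0,"dy":0,"dz":0,"twist":0,"grip":0.35},
    {"dx":0,"dy":0,"dz":0,"twist":0,"grip":0.2},
    {"dx":0,"dy":0,"dz":0,"twist":0,"grip":0.2},
    {"dx":0,"dy":0,"dz":0,"twist":0,"grip":0.2},
    {"dx":0,"dy":0,"dz":0,"twist":0,"grip":0.2}
  ]
}}

```text
time: 30.18
tcp_pos: [0.6325, 0.3032, 0.0131]
ee_rot: [-3.141, -0.001, -0.004]
ft_force: [0.9, -1.8, 6.4]
width: 0.0422
grasp_force: 59.3
```

Request:
{"api": "apply_moves", "payload": {
  "increments": [
    {"dx":0,"dy":0,"dz":-0.005,"twist":0,"grip":0.2},
    {"dx":0,"dy":0,"dz":-0.02,"twist":0,"grip":0.2},
    {"dx":0,"dy":0,"dz":-0.045,"twist":0,"grip":0.2},
    {"dx":0,"dy":0,"dz":-0.075,"twist":0,"grip":0.2},
    {"dx":0,"dy":0,"dz":-0.105,"twist":0,"grip":0.2},
    {"dx":0,"dy":0,"dz":-0.135,"twist":0,"grip":0.2},
    {"dx":-0.01,"dy":0.007,"dz":-0.155,"twist":0,"grip":0.2},
    {"dx":-0.035,"dy":0.025,"dz":-0.16,"twist":0,"grip":0.2},
    {"dx":-0.06,"dy":0.043,"dz":-0.16,"twist":0,"grip":0.2},
    {"dx":-0.09,"dy":0.064,"dz":-0.16,"twist":0,"grip":0.2}
  ]
}}

```text
time: 31.02
tcp_pos: [0.5413, 0.2393, 0.1717]
ee_rot: [-3.141, -0.002, -0.003]
ft_force: [-0.7, -0.2, -0.7]
width: 0.0418
grasp_force: 60.0
```

Request:
{"api": "apply_moves", "payload": {
  "increments": [
    {"dx":-0.025,"dy":0.018,"dz":0,"twist":0,"grip":0.2},
    {"dx":-0.05,"dy":0.036,"dz":0,"twist":0,"grip":0.2},
    {"dx":-0.075,"dy":0.053,"dz":0,"twist":0,"grip":0.2},
    {"dx":-0.09,"dy":0.064,"dz":0,"twist":0,"grip":0.2},
    {"dx":-0.09,"dy":0.064,"dz":0,"twist":0,"grip":0.2},
    {"dx":-0.09,"dy":0.064,"dz":0,"twist":0,"grip":0.2}
  ]
}}

```text
time: 31.52
tcp_pos: [0.4513, 0.1751, 0.1718]
ee_rot: [-3.141, -0.0, -0.002]
ft_force: [0.3, -0.7, -0.8]
width: 0.0418
grasp_force: 60.0
```

Position is good (0.451, 0.175). Lowering about 154 mm.

Request:
{"api": "apply_moves", "payload": {
  "increments": [
    {"dx":0,"dy":0.001,"dz":0.025,"twist":0,"grip":0.2},
    {"dx":0,"dy":0.001,"dz":0.055,"twist":0,"grip":0.2},
    {"dx":0,"dy":0.001,"dz":0.08,"twist":0,"grip":0.2},
    {"dx":0,"dy":0.001,"dz":0.105,"twist":0,"grip":0.2},
    {"dx":0,"dy":0.001,"dz":0.125,"twist":0,"grip":0.2},
    {"dx":0,"dy":0.001,"dz":0.14,"twist":0,"grip":0.2},
    {"dx":0,"dy":0.001,"dz":0.148,"twist":0,"grip":0.2},
    {"dx":0,"dy":0.001,"dz":0.152,"twist":0,"grip":0.2},
    {"dx":0,"dy":0.001,"dz":0.154,"twist":0,"grip":0.2},
    {"dx":0,"dy":0.001,"dz":0.154,"twist":0,"grip":0.2}
  ]
}}

```text
time: 32.35
tcp_pos: [0.4526, 0.1747, 0.0176]
ee_rot: [-3.141, -0.001, -0.002]
ft_force: [0.1, 0.3, -1.2]
width: 0.0417
grasp_force: 60.0
```

Request:
{"api": "apply_moves", "payload": {
  "increments": [
    {"dx":0,"dy":0,"dz":0.001,"twist":0,"grip":0.2},
    {"dx":0,"dy":0,"dz":0.0015,"twist":0,"grip":0.2},
    {"dx":0,"dy":0,"dz":0.0015,"twist":0,"grip":0.2},
    {"dx":0,"dy":0,"dz":0.0015,"twist":0,"grip":0.2}
  ]
}}

```text
time: 32.68
tcp_pos: [0.4528, 0.1747, 0.017]
ee_rot: [-3.14, -0.001, -0.005]
ft_force: [0.0, 0.1, 5.6]
width: 0.0417
grasp_force: 61.0
```

Request:
{"api": "apply_moves", "payload": {
  "increments": [
    {"dx":0,"dy":0,"dz":0,"twist":0,"grip":0.6},
    {"dx":0,"dy":0,"dz":0,"twist":0,"grip":0.8},
    {"dx":0,"dy":0,"dz":-0.001,"twist":0,"grip":1},
    {"dx":0,"dy":0,"dz":-0.001,"twist":0,"grip":1},
    {"dx":0,"dy":0,"dz":-0.002,"twist":0,"grip":1},
    {"dx":0,"dy":0,"dz":-0.002,"twist":0,"grip":1},
    {"dx":0,"dy":0,"dz":-0.015,"twist":0,"grip":1},
    {"dx":0,"dy":0,"dz":-0.04,"twist":0,"grip":1},
    {"dx":0,"dy":0,"dz":-0.08,"twist":0,"grip":1},
    {"dx":0,"dy":0,"dz":-0.12,"twist":0,"grip":1}
  ]
}}

```text
time: 33.52
tcp_pos: [0.4504, 0.1738, 0.136]
ee_rot: [3.14, 0.001, -0.005]
ft_force: [0.9, 0.4, 0.1]
width: 0.0853
grasp_force: 0.0
```

Request:
{"api": "apply_moves", "payload": {
  "increments": [
    {"dx":0,"dy":0,"dz":-0.03,"twist":0,"grip":1},
    {"dx":0,"dy":-0.03,"dz":-0.06,"twist":0,"grip":1},
    {"dx":0,"dy":-0.065,"dz":-0.08,"twist":0,"grip":1},
    {"dx":0,"dy":-0.1,"dz":-0.08,"twist":0,"grip":1},
    {"dx":0,"dy":-0.135,"dz":-0.08,"twist":0,"grip":1},
    {"dx":0,"dy":-0.17,"dz":-0.08,"twist":0,"grip":1},
    {"dx":0,"dy":-0.2,"dz":-0.08,"twist":0,"grip":1},
    {"dx":0,"dy":-0.2,"dz":-0.08,"twist":0,"grip":1},
    {"dx":0,"dy":-0.2,"dz":-0.08,"twist":0,"grip":1},
    {"dx":0,"dy":-0.2,"dz":-0.08,"twist":0,"grip":1}
  ]
}}

```text
time: 34.35
tcp_pos: [0.4511, 0.3736, 0.2151]
ee_rot: [3.14, 0.002, -0.001]
ft_force: [0.9, -0.5, -0.7]
width: 0.0856
grasp_force: 0.0
```

```bash
python3 - <<'E'
from h import *
c=cap('top'); t=cap('side'); cv2.imwrite('pics/f.png',np.hstack([cv2.resize(c['img'][150:260,220:400],(400,245),interpolation=2),cv2.resize(t['img'][130:253,240:400],(319,245),interpolation=2)]))
h=cv2.cvtColor(c['img'],cv2.COLOR_BGR2HSV)[212:242,230:262]
red=(((h[...,0]<6)|(h[...,0]>174))&(h[...,1]>170)&(h[...,2]>100))
print('\n'.join(''.join('R' if a else '#' if b>75 else '.' for a,b in zip(r,q)) for r,q in zip(red,h[...,2])))
for u,v in[(245,226),(247,226)]: print(onplane(c,u,v,.094))
print(bot.get_state()['tcp_pos'])
E
```

```text
................................
................................
................................
...........##RR#####............
..........###RRRRR####..........
........###RR######RRR#.........
.......##RR##########R##........
......##RR####..######RR#.......
......#R####.......####R##......
.....##R###.........####R#......
.....#R###...#RRR....###RR#.....
.....#R###...RRRRR....##RR#.....
....#RR##...RRRRRR....###R#.....
....#RR##...RRRRRR....###R##....
....#RR##...#RRRRR....###R##....
....#RR##....RRRR#....###R#.....
....#RR###....##......###R#.....
.....#R###...........###RR#.....
.....#R####..........###R##.....
.....##R####.......####RR#......
......#RR#####...######R##......
......##RR############R##.......
.......##RR##########RR##.......
........###RR#####RRR###........
.........####RRRRR#####.........
...........##########...........
..............####..............
................................
................................
................................
[0.44586475 0.17271267 0.094     ]
[0.44571582 0.16555782 0.094     ]
[0.45132261 0.37301951 0.21558862]
```

View pics/f.png

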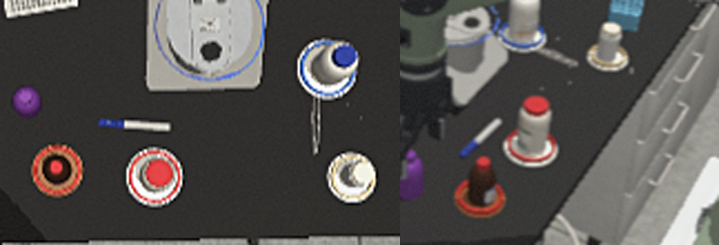

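The picture shows all four bottles upright and centred in their own dishes: brown/red (57,169), white/red (155,173), white/blue (330,65) and cream (355,177). The pen is in place at (135,125). The gripper is clear, so I hand in.

```bash
python3 -c "
from bench import workorder; print(workorder.finish_job())"
```

```text
the job is handed in; nothing more can be done
None
```

The job is handed in (no verdict was returned): in the final pictures all four bottles stand upright and centred in their own dishes, the marker pen lies where it was, and the gripper is clear of everything.

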